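# Fit the control knob on the bending-iron transformer and hold it down

### The job

The control knob has come off the variable transformer that feeds the bending iron. Pick the knob up, turn it so that the flat in its bore matches the flat on the transformer's upright shaft, push it onto the shaft and press it down until the wavy spring washer under it is squeezed flat; finish still gripping the knob and pressing it down, so that its grub screw can be tightened while you hold it. Do not turn the shaft from its setting, and leave the other things on the bench where they are.

Things in the scene. Friction and masses are not known exactly. Their poses are not given: they have to be found in the camera images.
- knob: Loose black control knob, 70 g, standing upright: round skirt 60 mm across, 5 mm thick, with a pointer nose on its rim; above it a round fluted grip 40 mm across, top 36 mm above the underside. Origin: centre of underside; z up; x towards the nose (white line on nose and top). Below it a blind D-bore, see bore_mouth.
- bore_mouth (a point): Point on the knob's axis 1 mm above its origin, axes as the knob's: mouth of the blind D-bore in the recessed hub face. Bore 13.6 mm across, flat 3.3 mm from the axis on the +x side, under the pointer nose; mouth chamfered, end of bore 26 mm above the underside. It fits the shaft one way round only, 0.5 to 0.8 mm loose, 0.2 rad of play. The grub screw is in the grip above the nose.
- knob_nose (a point): Point on the tip of the knob's pointer nose, 42 mm from the knob's axis along its +x, 2 mm above its underside.
- transformer: Variable transformer, fixed to the bench: 150 mm square base, grey vented drum 144 mm across, box with a meter on its own -x side (to 114 mm from the axis). Origin: centre of underside; z up. The aluminium dial on top is 124 mm above the bench; a brass boss 33 mm across and 3 mm high on it carries the wavy washer; the shaft rises from its centre.
- shaft_tip (a point): Centre of the upper end of the transformer's upright steel D-shaft, 151 mm above the bench. z up; x points square out of the flat: the knob fits when its x (nose) points along this x. Shaft 12 mm across, flat 2.8 mm from the axis along its whole length, end slightly chamfered, 20 mm of it above the free washer. Stiff to turn (0.3 Nm); its angle differs each time.
- flat_side (a point): An imagined point 50 mm from the shaft's axis, level with the shaft's tip, on the side the flat faces; it turns with the shaft. The shaft counts as turned when this point has moved over 15 mm (0.3 rad).
- washer (a joint): Squeeze of the wavy spring washer (29 mm across) on the boss round the shaft: 0 free, 0.003 m squeezed flat. About 2 N starts it, 8 N flattens it. When the knob first touches it, the knob's origin is 21 mm below the shaft's tip; with the washer flat, 24 mm below.
- hex_key: Bystander: small steel hex key, L-shaped, 72 by 26 mm, 4 mm thick, lying about 90 to 110 mm beside the knob.
- glue_bottle: Bystander: white glue bottle, 54 mm in diameter, 150 mm tall; origin at the centre of its underside.
- sanding_block: Bystander: cork sanding block, 90 by 45 by 31 mm; origin at the centre of its underside.
- screw_jar: Bystander: glass jar with steel lid, 64 mm in diameter, 85 mm tall; origin at the centre of its underside.
- block_plane: Bystander: small metal block plane, 150 by 44 mm, about 45 mm tall; origin at the centre of its sole.
- hammer: Bystander: hammer lying down, its handle to its own -x, 260 mm long.
- chisel: Bystander: chisel lying down, 246 mm long, 27 mm thick, its handle to its own -x; origin near its ferrule.
Things that resemble listed ones, but are neither listed nor needed, are in the scene too. There is more than one size of the knob; the job needs the middle-sized.

How it is judged:
On the way, in this order (a step that is already met when the one before it is completed fails the run):
1. the knob has been picked up in the fingers (contact force between the fingers and knob above 2 N and height (world z) of knob above 0.05 m), for 0.2 s.
2. the knob is on the shaft, flat to flat, at least half way down (horizontal distance between knob and shaft_tip below 0.004 m and z of knob in the frame of shaft_tip below -0.01 m and angle between the x axis of knob and the x axis of shaft_tip, either way round below 0.45 rad and x of knob_nose in the frame of shaft_tip above 0.033 m), for 0.1 s.
At the end, for the whole second after the job is handed in: Knob on the shaft flat to flat (axes within 3 mm, pointer within 0.45 rad, tilt under 0.1), underside at least 22 mm below the shaft's tip, washer squeezed over 2 of 3 mm, fingers still on the knob, pressing with over 4 N, shaft turned under 0.3 rad, through the last second (horizontal distance between knob and shaft_tip below 0.003 m and z of knob in the frame of shaft_tip below -0.022 m and angle between the x axis of knob and the x axis of shaft_tip, either way round below 0.45 rad and x of knob_nose in the frame of shaft_tip above 0.033 m and angle between knob's own z axis and vertical below 0.1 rad and value of joint washer above 0.002 m and contact force between knob and transformer above 4 N and contact force between the fingers and knob above 4 N and distance of flat_side from where it was at the start of the episode below 0.015 m); the arm keeps its last pose, push and grip.
It fails at once if the shaft is turned from its setting (over 0.3 rad) (distance of flat_side from where it was at the start of the episode above 0.015 m).
It fails at once if another thing on the bench is pushed over 30 mm from its place (distance of any of hex_key, glue_bottle, sanding_block, screw_jar, block_plane, hammer, chisel from where it was at the start of the episode above 0.03 m).
It also fails if it takes over 48 s, if anything falls off the work surface, if the arm or the gripper's body presses on something with over 40 N, if the wrist force passes 120 N, or if a joint passes its speed limit or range.

### The arm

A 6-joint arm with a two-finger parallel gripper is mounted at the origin on the work surface. World frame = base frame: x ahead of the robot, y to its left, z up, the work surface at z = 0. Lengths are in m, angles in rad, forces in N, time in s.
With the tool pointing down it reaches from about 0.35 to 0.85 m from the base axis. Payload 8.1 kg.
Tool frame: the origin (TCP) lies at the very end of the fingers, on their centre line; the grasp point (between the pads) lies 19 mm behind it; z points along the fingers, y is the line along which they close (so a half turn about z gives the same grasp; the last joint's range is limited). The gripper opens to 93 mm and grips with 3 to 60 N. Pads are 15 mm wide; open, the fingers measure 128 mm over their backs; the gripper's body (75 mm by 188 mm) begins 65 mm behind the grasp point.
Start: joints at [-1.318, 0.13, 1.488, -0, 1.523, -0.085], TCP at [0.199, -0.566, 0.219] pointing down, gripper open.
Joint ranges: [-2.96, 2.96], [-0.89, 2.26], [0.02, 2.5], [-1.34, 4.48], [0, 2.73], [-2.66, 2.66]. Speed limits (rad/s): [2.39, 2.39, 2.79, 3.14, 3.14, 3.14].

### API

Orientations are given as a rotation vector (axis times angle).
In Python, from plant import monitor, eyes, ticket gives the robot as it stands.
- The arm moves only by the tool arm_command, never from a script. Its argument "deltas" is a list that holds one entry, the list of rows, each a list of 6 numbers: the shift along the world's x, y, z in cm, then the turn, a rotation vector about the world's x, y, z in degrees. In form: [[[tx, ty, tz, rx, ry, rz], ...]]. A call has 1 to 12 rows; each row shifts and turns the commanded pose from where the row before left it; what a row does not reach is not made up. A row lasts 1/12 s, in which the tool goes at most 41.7 mm and 7.16 degrees, less where a joint would pass 70% of its speed; a pose out of reach is approached as far as the arm can. A call is refused whole if a number of a shift passes 4.17 or a number of a turn 7.16, either way. A call with a gripper value outside its range is refused whole. "gripper" is the opening, from -1 (shut) to 1 (fully open), set as the call begins (left out, the last holds). The fingers move at their own pace and stop on an object; "squeeze" is the grip in N (left out, the last holds). Time passes only in rows, so rows that do not move let the fingers close. It gives the time, the measured TCP pose, the force, the opening and the grip force at its end, in the units of the state.
- monitor.read_state(): the state, without advancing time (a new reading comes with each control period).
- eyes.read_camera(name): name is "scene" or "top" or "wrist"; returns the picture (400x640x3 uint8, blue, green, red); there is no depth.
- eyes.camera_model(name): a dict with "fx", "fy", "cx", "cy" (pixels), "k1" (the pictures are not rectified: a ray, as slopes to the right and down, at radius r is drawn at 1 + k1 r^2 times it, then the intrinsics apply), "rvec" (rotation vector, rad) and "tvec" (3), from world to camera coordinates, as OpenCV has them. Camera axes: x right, y down, z forward; pixel columns grow to the right and rows downward; lengths in m; the calibration is good to about 2 mm. A picture is of the moment at which its call begins: read the wrist's pose just before it. camera_model takes no time and is no camera call; for the wrist camera it gives the pose at the moment of the call.
- ticket.close_job(): hands the job in; it is judged then, once.
The state is a dict: "t": time; "q": joint angles; "dq": joint speeds; "joint_torque": joint torques, N m; "tool_pos": TCP position; "orientation": TCP orientation; "force": force on the tool from outside, world axes, zero at the start; "wrist_torque": the same for the moment, N m; "opening": finger opening in m; "gripper_force": force on a finger pad.
Only numpy, scipy, OpenCV 4.12 (cv2) and the standard library are available. Lean on these libraries where they do the work, as an engineer would, in place of code of your own. Each camera call takes 0.05 s, during which the arm holds its last target. There are 200 camera calls.

## Working session

There is one attempt and no reset: what is moved stays moved. The work goes in short steps, Python scripts to look and compute and a tool call to move; the robot and the scene stay as the last step left them, time stands still between calls to the robot, and variables do not carry over. Pictures are saved under pics/ and viewed, at most 10 in all, crops included, and the job is handed in when it is done.

Besides the shell and the picture viewer there is one more tool, called after "Request:" by a JSON object that holds its "fn" and its "kwargs". arm_command: Moves the arm, as the interface text tells. Its arguments: {"type":"object","properties":{"deltas":{"type":"array"},"gripper":{"type":"number"},"squeeze":{"type":"number"}},"required":["deltas"]}

```bash
mkdir -p pics; ls
cat > h.py <<'E'
import numpy as np, cv2
from plant import monitor, eyes, ticket
def cam(n):
    m=eyes.camera_model(n); R=cv2.Rodrigues(np.array(m['rvec'],float))[0]; t=np.array(m['tvec'],float).ravel()
    return m,R,t
def ray(c,u,v):
    m,R,t=c; x=(u-m['cx'])/m['fx']; y=(v-m['cy'])/m['fy']; a,b=x,y
    for _ in range(20):
        s=1+m['k1']*(a*a+b*b); a,b=x/s,y/s
    return -R.T@t, R.T@np.array([a,b,1.])
def plane(c,u,v,z):
    o,d=ray(c,u,v); return o+d*(z-o[2])/d[2]
def proj(c,p):
    m,R,t=c; q=R@np.array(p,float)+t; a,b=q[:2]/q[2]; s=1+m['k1']*(a*a+b*b)
    return np.array([a*s*m['fx']+m['cx'],b*s*m['fy']+m['cy']])
def tri(*cuv):
    A=np.zeros((3,3));B=np.zeros(3)
    for c,u,v in cuv:
        o,d=ray(c,u,v); d=d/np.linalg.norm(d); P=np.eye(3)-np.outer(d,d); A+=P;B+=P@o
    return np.linalg.solve(A,B)
E
python3 - <<'E'
from h import *
for n in ('scene','top'):
    im=eyes.read_camera(n); cv2.imwrite(f'pics/{n}.png',im); c=cam(n); print(n,c[0],-c[1].T@c[2])
print(monitor.read_state())
E
```

```text
pics
scene {'fx': 384.2691184475636, 'fy': 384.2691184475636, 'cx': 320.45272823568075, 'cy': 201.37719467652943, 'k1': -0.05639386176008353, 'rvec': array([ 0.82328451,  2.69239856, -0.89356388]), 'tvec': array([ 0.49736154, -0.13807227,  1.19350489])} [0.87629395 0.40350357 0.87188311]
top {'fx': 455.7808511880383, 'fy': 455.7808511880383, 'cx': 323.40123771564765, 'cy': 197.71790613250712, 'k1': -0.0776026986709028, 'rvec': array([ 2.11996393, -2.10833875,  0.1924123 ]), 'tvec': array([-0.04651247,  0.58177859,  1.41907391])} [ 0.2980875  -0.06205912  1.50389262]
{'t': 0.1, 'q': array([-1.31841607e+00,  1.31069342e-01,  1.48915589e+00, -1.36383506e-05,
        1.52298711e+00, -8.54047724e-02]), 'dq': array([ 0.00097098,  0.00093337, -0.00160121, -0.00056063,  0.00021672,
        0.00084295]), 'joint_torque': array([ 9.71280097e-04, -5.61340928e+01, -4.93096483e+01,  7.69549864e-02,
        2.91823118e-02, -2.83700359e-05]), 'tool_pos': array([ 0.19872665, -0.56560236,  0.21771003]), 'orientation': array([-3.09530246e+00, -5.27802501e-01,  2.33365241e-04]), 'force': array([ 0.78310089, -0.06925486,  0.17037832]), 'wrist_torque': array([ 0.0409632 , -0.0047147 ,  0.03679043]), 'gripper_force': 0.0, 'opening': 0.09310056550407494}
```

View pics/top.png

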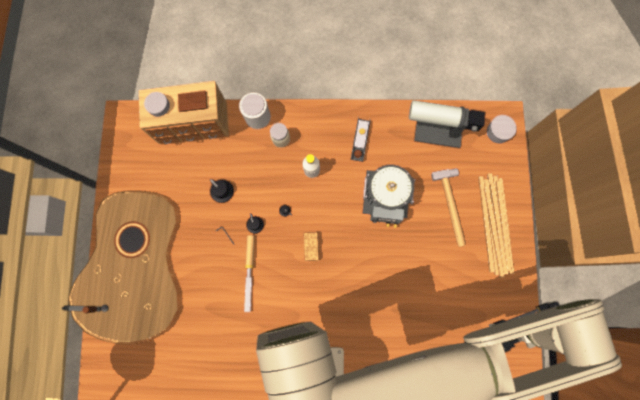

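View pics/scene.png

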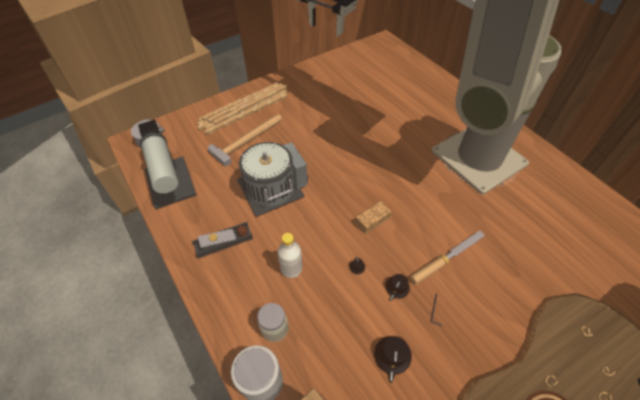

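The top view shows three black knobs: large at (221,190), middle at (255,224), small at (285,210). The transformer is at (390,187) and the hex key at (226,235). I'll measure the three knobs and check a crop.

Run:
```python
from h import *
for n,b in (('top',[(200,170,245,210),(238,208,270,238),(275,200,296,220)]),('scene',[(370,330,420,385),(380,270,415,302),(345,252,370,278)])):
    im=cv2.imread(f'pics/{n}.png'); c=cam(n); m=(im.max(2)<60).astype(np.uint8)
    for x0,y0,x1,y1 in b:
        k,l,s,ce=cv2.connectedComponentsWithStats(m[y0:y1,x0:x1]); i=1+s[1:,4].argmax()
        ctr=ce[i]+[x0,y0]; ys,xs=np.where(l==i); P=np.array([plane(c,x+x0,y+y0,.005)[:2] for x,y in zip(xs,ys)])
        print(n,ctr.round(1),s[i],P.mean(0).round(3),np.ptp(P,0).round(3), [plane(c,*ctr,z).round(3)[:2] for z in (.005,.02)])
t=cv2.imread('pics/top.png'); s=cv2.imread('pics/scene.png')
a=cv2.resize(t[170:250,200:300],(500,400),interpolation=cv2.INTER_CUBIC)
b=cv2.resize(s[245:385,335:435],(285,400),interpolation=cv2.INTER_CUBIC)
cv2.imwrite('pics/crop1.png',np.hstack([a,b]))
```

```text
top [222.5 189.9] [ 12  10  21  20 301] [0.618 0.299] [0.066 0.069] [array([0.618, 0.299]), array([0.614, 0.295])]
top [256.1 224. ] [ 10   9  15  14 138] [0.502 0.181] [0.044 0.047] [array([0.502, 0.181]), array([0.5  , 0.178])]
top [284.8 209.9] [ 5  6 10  9 56] [0.55  0.086] [0.027 0.03 ] [array([0.55 , 0.086]), array([0.548, 0.084])]
scene [391.1 352.8] [  5   7  35  36 826] [0.615 0.299] [0.078 0.07 ] [array([0.615, 0.299]), array([0.62, 0.3 ])]
scene [397.1 285.3] [  6   6  22  20 292] [0.499 0.183] [0.055 0.049] [array([0.499, 0.183]), array([0.506, 0.187])]
scene [356.5 266.4] [  5   9  13  11 108] [0.55  0.087] [0.032 0.03 ] [array([0.55 , 0.087]), array([0.556, 0.093])]
```

View pics/crop1.png

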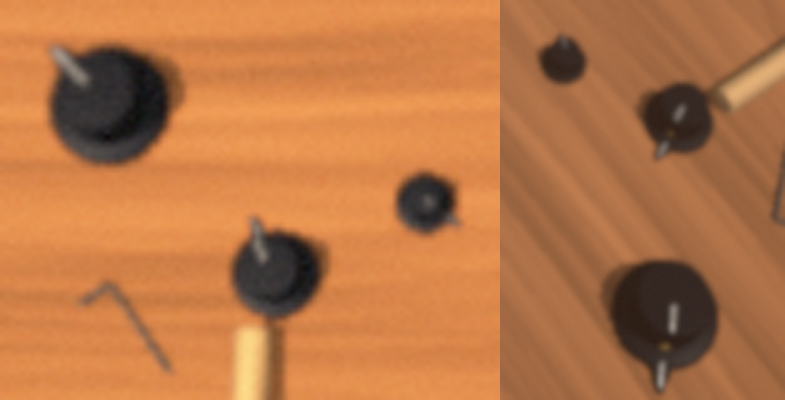

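The middle knob, at (256,224) in the top view, is about 60 mm across the skirt and lies ~100 mm from the hex key. It fits. Next I locate the transformer shaft and the wrist camera's offset.

Run:
```python
from h import *
ct,cs=cam('top'),cam('scene')
print('shaft tip rough',tri((ct,391,186),(cs,265,154)), plane(ct,391,186,.15))
print('knob top rough',tri((ct,254,225),(cs,399,280)))
print('nose',plane(ct,251.5,214.5,.003),plane(cs,335+160/2.85,245+152/2.857,.003))
s=monitor.read_state(); R=cv2.Rodrigues(s['orientation'])[0]
c=cam('wrist'); o=-c[1].T@c[2]; print('cam in tool',R.T@(o-s['tool_pos']),'axes',(R.T@c[1].T).round(3),c[0]['fx'],c[0]['k1'])
print('tool R',R.round(3), o)
```

```text
shaft tip rough [ 0.60308148 -0.25154981  0.14587667] [ 0.60086633 -0.24998066  0.15      ]
knob top rough [0.49616692 0.18262402 0.02863883]
nose [0.53422225 0.19751963 0.003     ] [0.53207837 0.20036738 0.003     ]
cam in tool [ 0.06552457  0.00057879 -0.16653567] axes [[ 0.001 -0.971 -0.237]
 [ 1.     0.001  0.   ]
 [ 0.    -0.237  0.971]] 345.47856131595006 -0.00481967932618483
tool R [[ 0.943  0.331 -0.   ]
 [ 0.331 -0.943  0.002]
 [ 0.    -0.002 -1.   ]] [ 0.26080985 -0.54469431  0.38425271]
```

Request:
{"fn": "arm_command", "kwargs": {"deltas": [[[3,2.6,0.4,0,0,0],[3,2.6,0.4,0,0,0],[3,2.6,0.4,0,0,0],[3,2.6,0.4,0,0,0],[3,2.6,0.4,0,0,0],[3,2.6,0.4,0,0,0],[3,2.6,0.4,0,0,0],[3,2.6,0.4,0,0,0],[3,2.6,0.4,0,0,0],[3,2.6,0.4,0,0,0],[3,2.6,0.4,0,0,0],[3,2.6,0.4,0,0,0]]]}}

```text
t: 1.1
tool_pos: [0.5599, -0.2523, 0.2664]
orientation: [-3.096, -0.528, 0.001]
force: [0.0, -0.5, 0.6]
opening: 0.0931
gripper_force: 0.0
```

Run:
```python
from h import *
s=monitor.read_state(); c=cam('wrist'); im=eyes.read_camera('wrist'); cv2.imwrite('pics/w1.png',im)
import pickle; pickle.dump(c,open('w1.pkl','wb'))
print(s['t'],s['tool_pos'],s['orientation'],s['q'],proj(c,[.602,-.25,.15]))
```

```text
1.1 [ 0.55987151 -0.2523459   0.26635475] [-3.09647763e+00 -5.28088006e-01  9.74500896e-04] [-5.06878762e-01  1.54514599e-01  1.37550828e+00 -7.11659215e-05
  1.61230802e+00  7.26075519e-01] [327.40884597 150.880255  ]
```

View pics/w1.png

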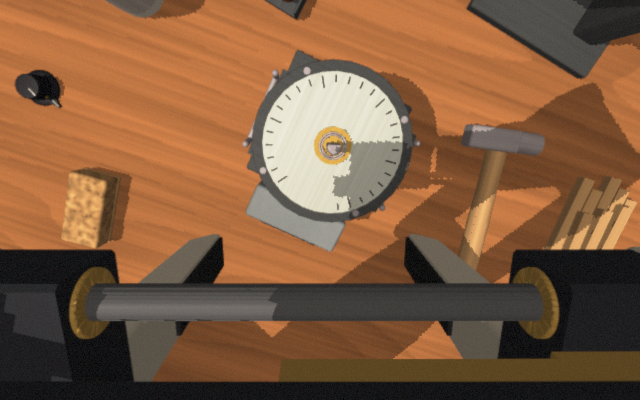

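Wrist view: dial centre about (336,143), shaft about (334,146), with the gripper's shadow over the dial's right side. Next I enlarge the shaft.

Run:
```python
from h import *
im=cv2.imread('pics/w1.png')[122:168,312:358]
cv2.imwrite('pics/crop2.png',cv2.resize(im,None,fx=12,fy=12,interpolation=cv2.INTER_CUBIC))
```

```text
(no output)
```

View pics/crop2.png

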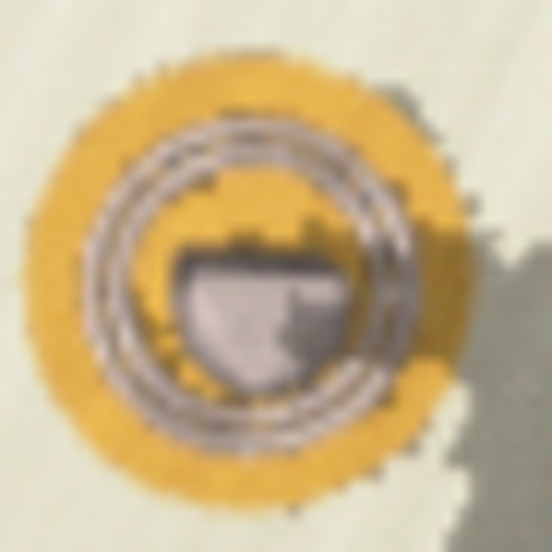

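Request:
{"fn": "arm_command", "kwargs": {"deltas": [[[0.3,-0.9,-1.2,0,0,0],[0.3,-0.9,-1.2,0,0,0],[0.3,-0.9,-1.2,0,0,0],[0.3,-0.9,-1.2,0,0,0]]]}}

```text
t: 1.48
tool_pos: [0.5697, -0.2918, 0.2161]
orientation: [-3.096, -0.525, 0.003]
force: [0.2, -0.2, 0.0]
opening: 0.093
gripper_force: 0.0
```

Run:
```python
from h import *
import pickle
s=monitor.read_state(); c=cam('wrist'); im=eyes.read_camera('wrist'); cv2.imwrite('pics/w2.png',im); pickle.dump(c,open('w2.pkl','wb'))
c1=pickle.load(open('w1.pkl','rb'))
p=plane(c1,333.8,147.6,.151); print(s['t'],s['tool_pos'],p); q=proj(c,p); print(q)
x,y=(q-24).round().astype(int); print(x,y)
cv2.imwrite('pics/crop3.png',cv2.resize(im[y:y+48,x:x+48],None,fx=12,fy=12,interpolation=cv2.INTER_CUBIC))
```

```text
1.4833 [ 0.56968416 -0.29177704  0.21613204] [ 0.60625921 -0.2539077   0.151     ]
[277.1930175  147.74091174]
253 124
```

View pics/crop3.png

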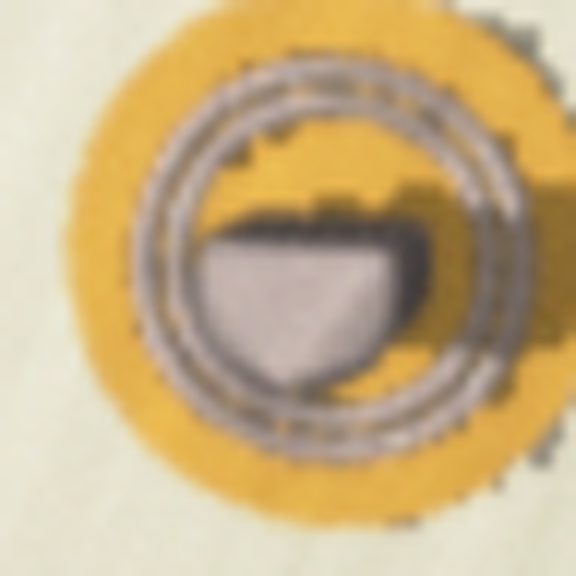

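The tip face is clear: flat edge from crop (208,247) to (392,252), facing up the image, bottom of the face at y=388. I fit the flat and centre by code, and triangulate between the two views.

Run:
```python
from h import *
import pickle
c1=pickle.load(open('w1.pkl','rb'));c2=pickle.load(open('w2.pkl','rb'))
im=cv2.resize(cv2.imread('pics/w2.png')[124:172,253:301],None,fx=12,fy=12,interpolation=cv2.INTER_CUBIC)
h=cv2.cvtColor(im,cv2.COLOR_BGR2HSV); m=((h[...,1]<75)&(h[...,2]>120)).astype(np.uint8)
m=cv2.morphologyEx(m,cv2.MORPH_OPEN,np.ones((25,25)))
k,l=cv2.connectedComponents(m); m=(l==l[310,290]).astype(np.uint8)
ct=max(cv2.findContours(m,0,cv2.CHAIN_APPROX_NONE)[0],key=len)[:,0]
print('bbox',cv2.boundingRect(ct))
T=lambda q,c,o:[( q[0]+.5)/12-.5+o[0],(q[1]+.5)/12-.5+o[1]]
W=np.array([plane(c2,*T(q,c2,(253,124)),.151)[:2] for q in ct])
f=(ct[:,1]<275)&(ct[:,0]>225)&(ct[:,0]<375)
vx,vy,x0,y0=cv2.fitLine(W[f].astype(np.float32),2,0,.01,.01).ravel()
g=(ct[:,1]>290)
A=np.c_[2*W[g],np.ones(g.sum())];b=(W[g]**2).sum(1);cx,cy,d=np.linalg.lstsq(A,b,rcond=None)[0]; r=(d+cx*cx+cy*cy)**.5
n=np.array([-vy,vx]); dd=n@(np.array([x0,y0])-[cx,cy]); n*=np.sign(dd)
print('centre',cx,cy,'r',r,'flat dist',abs(dd),'yaw',np.arctan2(n[1],n[0]))
# triangulate flat-edge midpoint: crop2 (267,271) /crop3 (300,249.5)
print(tri((c1,*T((267,271),0,(312,122))),(c2,*T((300,249.5),0,(253,124)))))
print(tri((c1,*T((267,392),0,(312,122))),(c2,*T((293,388),0,(253,124)))))
```

```text
bbox (135, 240, 365, 218)
centre 0.6052184661288609 -0.2555414401599618 r 0.007382717213588532 flat dist 0.0040232950496339095 yaw 0.29278427
[ 0.60851147 -0.25319527  0.1489545 ]
[ 0.60141008 -0.25554957  0.15323866]
```

Run:
```python
from h import *
import pickle
c1=pickle.load(open('w1.pkl','rb'));c2=pickle.load(open('w2.pkl','rb'))
T=lambda q,o:[( q[0]+.5)/12-.5+o[0],(q[1]+.5)/12-.5+o[1]]
for z in (.149,.151):
  a=plane(c2,*T((208,247),(253,124)),z);b=plane(c2,*T((392,252),(253,124)),z);d=(a-b)[:2]; n=np.array([d[1],-d[0]])/np.linalg.norm(d); n*=np.sign(n[0])
  print(np.arctan2(n[1],n[0]),np.linalg.norm(d),((a+b)/2)[:2]-.0028*n)
  print(plane(c1,*T((266,312),(312,122)),z))
# washer/boss ring centre (z .127)
for f,c,o in (('w1',c1,(312,122)),('w2',c2,(253,124))):
  h=cv2.cvtColor(cv2.imread(f'pics/{f}.png'),cv2.COLOR_BGR2HSV); m=((h[...,1]>120)&(h[...,0]>15)&(h[...,0]<30)).astype(np.uint8); m2=np.zeros_like(m); m2[o[1]-4:o[1]+52,o[0]-4:o[0]+52]=m[o[1]-4:o[1]+52,o[0]-4:o[0]+52]
  P=np.vstack([q[:,0] for q in cv2.findContours(m2,0,cv2.CHAIN_APPROX_NONE)[0] if len(q)>15]); e=cv2.fitEllipse(cv2.convexHull(P)); print(e,plane(c,*e[0],.127))
```

```text
0.3097587687539556 0.010244271644574678 [ 0.60559409 -0.25414324]
[ 0.60616684 -0.25398203  0.149     ]
0.3097587687539605 0.010156539841753656 [ 0.605798   -0.25429378]
[ 0.60627843 -0.25382174  0.151     ]
((332.35931396484375, 145.0650177001953), (36.74042892456055, 37.06340789794922), 39.3246955871582) [ 0.60656263 -0.25389088  0.127     ]
((280.74273681640625, 144.79190063476562), (44.107391357421875, 45.00885772705078), 140.72291564941406) [ 0.60647544 -0.25394522  0.127     ]
```

Request:
{"fn": "arm_command", "kwargs": {"deltas": [[[-0.9,3.9,0.3,0,0,0],[-0.9,3.9,0.3,0,0,0],[-0.9,3.9,0.3,0,0,0],[-0.9,3.9,0.3,0,0,0],[-0.9,3.9,0.3,0,0,0],[-0.9,3.9,0.3,0,0,0],[-0.9,3.9,0,0,0,0],[-0.9,3.9,0,0,0,0],[-0.9,3.9,0,0,0,0],[-0.9,3.9,0,0,0,0],[-0.9,3.9,0,0,0,0],[-0.9,3.9,0,0,0,0]]]}}

```text
t: 2.53
tool_pos: [0.4622, 0.1784, 0.2361]
orientation: [3.097, 0.524, -0.001]
force: [0.4, -0.1, -0.2]
opening: 0.0929
gripper_force: 0.0
```

Run:
```python
from h import *
import pickle
s=monitor.read_state(); c=cam('wrist'); im=eyes.read_camera('wrist'); cv2.imwrite('pics/w3.png',im); pickle.dump(c,open('w3.pkl','wb'))
print(s['t'],s['tool_pos'],s['orientation'],s['q'],proj(c,[.502,.182,.003]))
```

```text
2.5333 [0.462202   0.1783553  0.23613296] [ 3.09744678e+00  5.24293191e-01 -7.68831382e-04] [ 2.64774716e-01 -1.62181472e-01  1.74593750e+00 -3.87145087e-05
  1.55833218e+00  1.50021768e+00] [321.55341333 143.26664341]
```

View pics/w3.png

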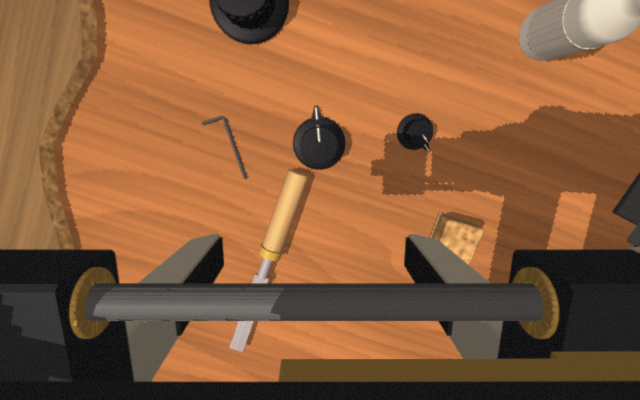

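The target knob is at (319,143) with its nose tip at (316,107). The chisel handle starts about 40 mm behind it, and the hex key is ~90 mm to the left. I go lower for the second view.

Request:
{"fn": "arm_command", "kwargs": {"deltas": [[[0.2,0,-2.5,0,0,1],[0.2,0,-2.5,0,0,1],[0.2,0,-2.5,0,0,1],[0.2,0,-2.5,0,0,1]]]}}

```text
t: 2.92
tool_pos: [0.471, 0.1768, 0.1351]
orientation: [3.077, 0.635, -0.0]
force: [0.0, -0.2, 0.4]
opening: 0.0929
gripper_force: 0.0
```

Run:
```python
from h import *
import pickle
c1=pickle.load(open('w3.pkl','rb'))
s=monitor.read_state(); c=cam('wrist'); im=eyes.read_camera('wrist'); cv2.imwrite('pics/w4.png',im); pickle.dump(c,open('w4.pkl','wb'))
q=proj(c,[.502,.182,.01]);x,y=(q-50).round().astype(int); x=max(x,0);y=max(y,0)
print(s['t'],s['tool_pos'],s['orientation'],x,y)
a=cv2.resize(im[y:y+100,x:x+100],None,fx=4.5,fy=4.5,interpolation=cv2.INTER_CUBIC)
b=cv2.resize(cv2.imread('pics/w3.png')[95:175,284:354],None,fx=4.9,fy=5.625,interpolation=cv2.INTER_CUBIC)
cv2.imwrite('pics/crop4.png',np.hstack([a,b]))
```

```text
2.9167 [0.47099099 0.17676936 0.13511046] [ 3.07659244e+00  6.35109072e-01 -4.80578225e-04] 272 112
```

View pics/crop4.png

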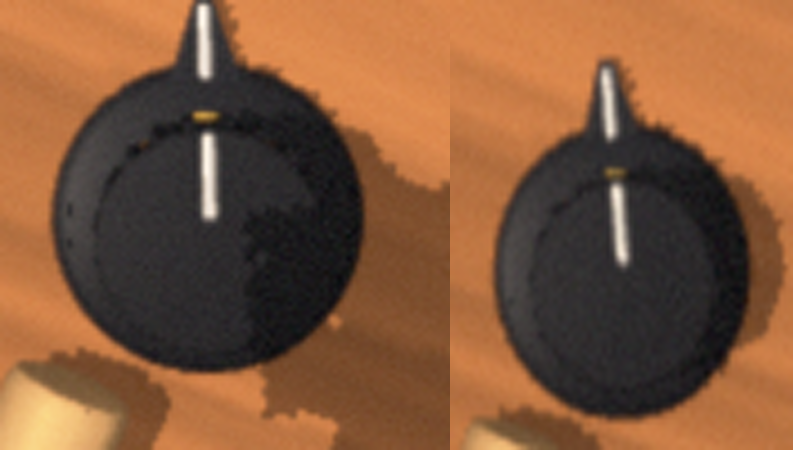

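Run:
```python
from h import *
import pickle
c3=pickle.load(open('w3.pkl','rb'));c4=pickle.load(open('w4.pkl','rb'))
L=lambda x,y:((x+.5)/4.5-.5+272,(y+.5)/4.5-.5+112)
Rr=lambda x,y:((x-450+.5)/4.9-.5+284,(y+.5)/5.625-.5+95)
pts={'nose_out':((203.5,4),(606,66)),'nose_in':((206,78),(611,138)),'top_out':((207.5,134),(616,185)),'top_in':((210,219),(623,265))}
for k,(a,b) in pts.items(): print(k,tri((c4,*L(*a)),(c3,*Rr(*b))).round(4))
yaw=lambda a,b:np.arctan2(*(a-b)[1::-1])
for nm,c,F,i in(('w4',c4,L,0),('w3',c3,Rr,1)):
  P=[F(*v[i]) for v in pts.values()]
  a,b=[plane(c,*p,.004) for p in P[:2]]; d,e=[plane(c,*p,.036) for p in P[2:]]
  print(nm,'yaw nose',yaw(a,b),'top',yaw(d,e),'ends',a[:2],b[:2],d[:2],e[:2])
  im=cv2.imread(f'pics/{nm}.png'); m=(im.max(2)<75).astype(np.uint8); x,y=np.array(proj(c,[.502,.182,.005]))
  mm=np.zeros_like(m); cv2.circle(mm,(int(x),int(y)),50 if i==0 else 32,1,-1); m=cv2.morphologyEx(m*mm,cv2.MORPH_OPEN,cv2.getStructuringElement(2,(15,15)))
  ct=max(cv2.findContours(m,0,cv2.CHAIN_APPROX_NONE)[0],key=len)[:,0]
  W=np.array([plane(c,*p,.005)[:2] for p in ct])
  (cx,cy),r=cv2.minEnclosingCircle((W*1000).astype(np.float32)); print('skirt',cx,cy,r)
```

```text
nose_out [0.5366 0.2018 0.0457]
nose_in [0.5254 0.1964 0.013 ]
top_out [0.5177 0.1929 0.0392]
top_in [0.5042 0.1865 0.0323]
w4 yaw nose 0.44480311279374257 top 0.4403315804642095 ends [0.53737392 0.2018489 ] [0.52526477 0.19607694] [0.517558   0.19282282] [0.50460889 0.18672138]
skirt 500.9991455078125 184.7529754638672 29.451467514038086
w3 yaw nose 0.4196964984218193 top 0.4409758649010476 ends [0.53803923 0.20204071] [0.52536482 0.19638528] [0.5176874  0.19283716] [0.50445766 0.18659307]
skirt 500.97589111328125 184.5570068359375 29.293148040771484
```

Request:
{"fn": "arm_command", "kwargs": {"deltas": [[[0.75,0.2,-1.8,0,0,0.5],[0.75,0.2,-1.8,0,0,0.5],[0.75,0.2,-1.8,0,0,0.5],[0.75,0.2,-1.8,0,0,0.5],[0,0,-1.5,0,0,0],[0,0,-1.5,0,0,0],[0,0,-1.5,0,0,0],[0,0,-0.8,0,0,0],[0,0,0,0,0,0],[0,0,0,0,0,0]]]}}

```text
t: 3.8
tool_pos: [0.5008, 0.1852, 0.0117]
orientation: [3.065, 0.688, -0.001]
force: [0.6, 0.0, -0.0]
opening: 0.0932
gripper_force: 0.0
```

Request:
{"fn": "arm_command", "kwargs": {"deltas": [[[0,-0.05,-0.2,0,0,0],[0,0,0,0,0,0],[0,0,0,0,0,0],[0,0,0,0,0,0],[0,0,0,0,0,0],[0,0,0,0,0,0],[0,0,0,0,0,0],[0,0,0,0,0,0],[0,0,0,0,0,0],[0,0,0,0,0,0]]], "gripper": -1, "squeeze": 40}}

```text
t: 4.63
tool_pos: [0.5008, 0.1854, 0.0097]
orientation: [-3.065, -0.689, 0.0]
force: [0.0, 0.2, 0.6]
opening: 0.0394
gripper_force: 40.0
```

Request:
{"fn": "arm_command", "kwargs": {"deltas": [[[0,0,1,0,0,0],[0,0,2.2,0,0,0],[0,0,2.2,0,0,0],[0,0,2.2,0,0,0],[0,0,2.2,0,0,0],[0,0,2.2,0,0,0],[0,0,2.2,0,0,0],[0,0,2.2,0,0,0],[0,0,2.2,0,0,0],[0,0,2.2,0,0,0],[0,0,2.2,0,0,0],[0,0,0,0,0,0]]]}}

```text
t: 5.63
tool_pos: [0.503, 0.186, 0.2458]
orientation: [-3.065, -0.689, -0.013]
force: [1.5, -0.3, 0.6]
opening: 0.0393
gripper_force: 40.0
```

Run:
```python
from h import *
import pickle
s=monitor.read_state(); c=cam('wrist'); im=eyes.read_camera('wrist'); cv2.imwrite('pics/w5.png',im); pickle.dump(c,open('w5.pkl','wb'))
R=cv2.Rodrigues(s['orientation'])[0]; q=proj(c,s['tool_pos']+R@[0.02,0,0])
print(s['t'],s['tool_pos'],s['orientation'],s['opening'],s['gripper_force'],q,R.round(4))
x,y=int(q[0])-70,int(q[1])-60
print(x,y); cv2.imwrite('pics/crop5.png',cv2.resize(im[y:y+120,x:x+140],None,fx=5,fy=5,interpolation=cv2.INTER_CUBIC))
```

```text
5.6333 [0.50302721 0.18598838 0.2458405 ] [-3.06466935 -0.68941009 -0.01294021] 0.03931351607468834 39.999722361317254 [312.43554328 212.92694757] [[ 0.9036  0.4282  0.008 ]
 [ 0.4282 -0.9037  0.0021]
 [ 0.0081  0.0015 -1.    ]]
242 152
```

View pics/crop5.png

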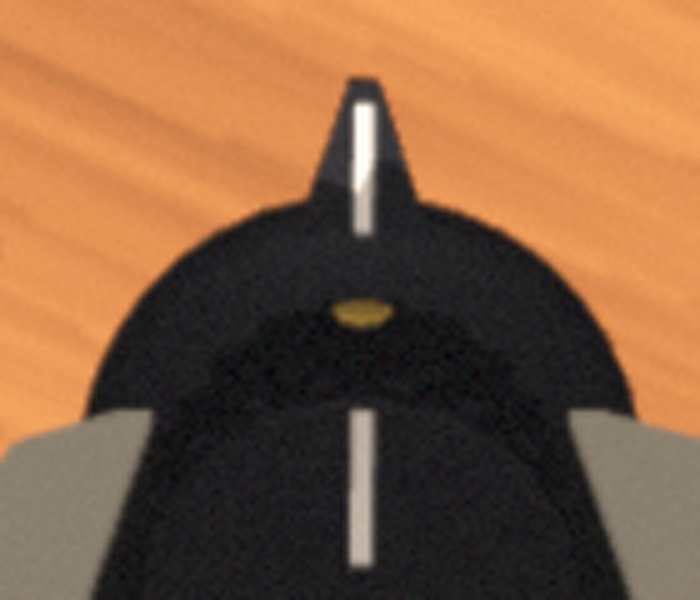

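The knob is held with its nose along the tool's x. I check its offset in the tool frame and work out the move.

Run:
```python
from h import *
import pickle
s=monitor.read_state(); c=pickle.load(open('w5.pkl','rb')); R=cv2.Rodrigues(s['orientation'])[0]; p=s['tool_pos']
print(s['t'],p,s['orientation'])
L=lambda x,y:((x+.5)/5-.5+242,(y+.5)/5-.5+152)
for nm,q,h in(('tip',(364,78),.004),('nose_in',(364,235),.005),('top_out',(362,410),.036),('top_in',(362,567),.036),('skirtL',(90,415),.005),('skirtR',(635,415),.005)):
  w=plane(c,*L(*q),p[2]-.0097+h); print(nm,(R.T@(w-p)).round(4))
yaw=np.arctan2(R[1,0],R[0,0]); print('yaw',yaw,'turn deg',np.degrees(.31-yaw),'shift cm',100*(np.array([.6063,-.2540])-p[:2]))
```

```text
5.6833 [0.5023803  0.18584335 0.24320783] [-3.064737   -0.68940224 -0.00910516]
tip [0.0424 0.0011 0.0059]
nose_in [0.0263 0.0011 0.0049]
top_out [ 0.0177  0.0009 -0.0262]
top_in [ 0.003   0.0009 -0.0263]
skirtL [ 0.0068 -0.0279  0.0047]
skirtR [0.0068 0.0299 0.0048]
yaw 0.4425301850713698 turn deg -7.5934202626772 shift cm [ 10.39196955 -43.98433521]
```

Request:
{"fn": "arm_command", "kwargs": {"deltas": [[[0.5,-1.65,0,0,0,-0.63],[0.9,-3.9,0,0,0,-0.63],[0.9,-3.9,0,0,0,-0.63],[0.9,-3.9,0,0,0,-0.63],[0.9,-3.9,0,0,0,-0.63],[0.9,-3.9,0,0,0,-0.63],[0.9,-3.9,0,0,0,-0.63],[0.9,-3.9,0,0,0,-0.63],[0.9,-3.9,0,0,0,-0.63],[0.9,-3.9,0,0,0,-0.63],[0.9,-3.9,0,0,0,-0.63],[1,-3.2,0,0,0,-0.63]]]}}

```text
t: 6.68
tool_pos: [0.6049, -0.2558, 0.2377]
orientation: [-3.103, -0.483, 0.004]
force: [0.6, 0.7, -1.2]
opening: 0.04
gripper_force: 40.0
```

Request:
{"fn": "arm_command", "kwargs": {"deltas": [[[0,0,-1,0,0,0],[0,0,-1.5,0,0,0],[0,0,-1.5,0,0,0],[0,0,-0.5,0,0,0],[0,0,0,0,0,0],[0,0,0,0,0,0],[0,0,0,0,0,0],[0,0,0,0,0,0]]]}}

```text
t: 7.35
tool_pos: [0.6065, -0.2531, 0.1961]
orientation: [3.103, 0.486, 0.003]
force: [-0.6, 0.0, -0.4]
opening: 0.0394
gripper_force: 40.0
```

Run:
```python
from h import *
s=monitor.read_state(); R=cv2.Rodrigues(s['orientation'])[0]; p=s['tool_pos']; yaw=np.arctan2(R[1,0],R[0,0])
print(s['t'],p,'tilt',R[:,2],'turn deg',np.degrees(.31-yaw),'shift cm',100*(np.array([.6058,-.2531])-p[:2]),s['force'],s['gripper_force'],s['opening'],s['q'])
```

```text
7.35 [ 0.60648426 -0.25311204  0.19607395] tilt [ 1.83006138e-03 -9.29434434e-04 -9.99997894e-01] turn deg -0.053531899168191475 shift cm [-0.06842622  0.00120364] [-0.62241707  0.03911216 -0.42572224] 39.99972239515046 0.03938909056076042 [-4.73358803e-01  2.92107763e-01  1.34481743e+00  7.06595741e-06
  1.50261492e+00  7.86503795e-01]
```

Request:
{"fn": "arm_command", "kwargs": {"deltas": [[[-0.07,0,-1,0,0,0],[0,0,-1,0,0,0],[0,0,-0.8,0,0,0],[0,0,-0.3,0,0,0],[0,0,0,0,0,0],[0,0,0,0,0,0],[0,0,-0.2,0,0,0],[0,0,-0.2,0,0,0],[0,0,-0.2,0,0,0],[0,0,0,0,0,0]]]}}

```text
t: 8.18
tool_pos: [0.605, -0.253, 0.1573]
orientation: [-3.104, -0.486, 0.0]
force: [-0.6, -0.3, -0.8]
opening: 0.0394
gripper_force: 40.0
```

No contact force with the mouth nominally 2 mm below the tip, so it seems to be entering. I continue gently.

Request:
{"fn": "arm_command", "kwargs": {"deltas": [[[0.05,0,-0.15,0,0,0],[0,0,-0.15,0,0,0],[0,0,-0.15,0,0,0],[0,0,0,0,0,0],[0,0,0,0,0,0]]]}}

```text
t: 8.6
tool_pos: [0.6056, -0.253, 0.1529]
orientation: [-3.104, -0.486, 0.0]
force: [-0.4, 0.4, -0.8]
opening: 0.0391
gripper_force: 40.0
```

Request:
{"fn": "arm_command", "kwargs": {"deltas": [[[0,0,-0.2,0,0,0],[0,0,-0.2,0,0,0],[0,0,-0.2,0,0,0],[0,0,-0.2,0,0,0],[0,0,-0.2,0,0,0],[0,0,-0.1,0,0,0],[0,0,0,0,0,0],[0,0,0,0,0,0]]]}}

```text
t: 9.27
tool_pos: [0.6056, -0.2531, 0.142]
orientation: [-3.104, -0.486, 0.0]
force: [0.0, 0.4, -1.4]
opening: 0.0393
gripper_force: 40.0
```

Request:
{"fn": "arm_command", "kwargs": {"deltas": [[[0,0,-0.1,0,0,0],[0,0,-0.1,0,0,0],[0,0,-0.1,0,0,0],[0,0,-0.1,0,0,0],[0,0,-0.1,0,0,0],[0,0,0,0,0,0],[0,0,0,0,0,0]]], "squeeze": 50}}

```text
t: 9.85
tool_pos: [0.6058, -0.2531, 0.1377]
orientation: [3.104, 0.486, 0.001]
force: [-2.1, 1.2, 4.8]
opening: 0.0393
gripper_force: 50.0
```

Request:
{"fn": "arm_command", "kwargs": {"deltas": [[[0,0,-0.1,0,0,0],[0,0,-0.1,0,0,0],[0,0,0,0,0,0],[0,0,0,0,0,0]]]}}

```text
t: 10.18
tool_pos: [0.6059, -0.2532, 0.1366]
orientation: [3.103, 0.486, 0.001]
force: [-4.4, 1.8, 10.7]
opening: 0.0391
gripper_force: 50.0
```

Request:
{"fn": "arm_command", "kwargs": {"deltas": [[[-0.03,0.01,-0.07,0,0,0],[0,0,0,0,0,0],[0,0,0,0,0,0],[0,0,0,0,0,0],[0,0,0,0,0,0],[0,0,0,0,0,0],[0,0,0,0,0,0],[0,0,0,0,0,0]]]}}

```text
t: 10.85
tool_pos: [0.6059, -0.2532, 0.1366]
orientation: [3.103, 0.486, 0.003]
force: [-4.7, 2.0, 12.3]
opening: 0.0394
gripper_force: 50.0
```

Run:
```python
from h import *
s=monitor.read_state(); c=cam('wrist'); im=eyes.read_camera('wrist'); print(s['tool_pos'],s['force'],s['wrist_torque'],s['gripper_force'],s['orientation'])
cv2.imwrite('pics/crop6.png',cv2.resize(im[130:330,180:440],None,fx=3,fy=3,interpolation=cv2.INTER_CUBIC))
```

```text
[ 0.60593687 -0.25322519  0.13658986] [-4.74696663  1.96828291 12.32895273] [ 0.52665947  0.97169608 -0.0550538 ] 50.00440178082499 [3.10266920e+00 4.85747957e-01 2.50337294e-03]
```

View pics/crop6.png

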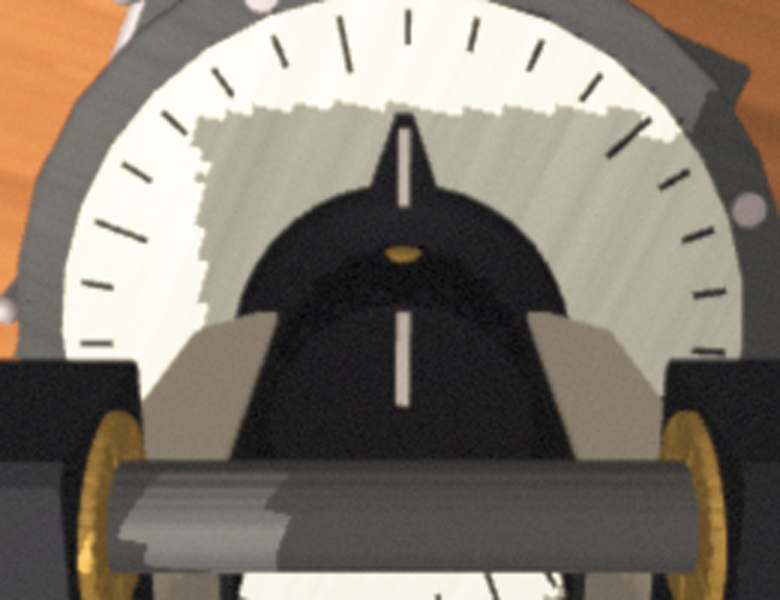

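The knob is seated level and has not turned in the grip: nose line at (404,165), top line at (402,360). The TCP height stays at 0.1366 m under further push, so the washer is flat. I add a little more push for margin.

Request:
{"fn": "arm_command", "kwargs": {"deltas": [[[0,0,-0.1,0,0,0],[0,0,0,0,0,0],[0,0,0,0,0,0],[0,0,0,0,0,0],[0,0,0,0,0,0],[0,0,0,0,0,0]]]}}

```text
t: 11.4
tool_pos: [0.606, -0.2532, 0.1365]
orientation: [3.102, 0.486, 0.003]
force: [-7.1, 3.7, 18.0]
opening: 0.0393
gripper_force: 50.0
```

Run:
```python
from h import *
s=monitor.read_state(); print(s['t'],s['tool_pos'],s['force'],s['gripper_force'])
if s['force'][2]>9 and s['tool_pos'][2]>.1345: print(ticket.close_job())
```

```text
11.4 [ 0.6059874  -0.25323838  0.13648954] [-7.05356212  3.69948628 17.95823639] 50.00660682861053
the job is handed in; nothing more can be done
None
```

I handed the job in at 11.4 s with the middle-sized knob on the shaft, flat to flat, still gripped at 50 N and pressed down with about 18 N; the washer appears to be flat, though I was not shown a verdict.

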